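Release a glued carton from the clamp and lay it on the parcel scale

ROBOT

A 6-joint arm with a two-finger parallel gripper is mounted at the origin on the work surface. World frame = base frame: x ahead of the robot, y to its left, z up, the work surface at z = 0. Lengths are in m, angles in rad, forces in N, time in s.
With the tool pointing down it reaches from about 0.4 to 0.825 m from the base axis. Payload 7 kg.
Tool frame: the origin (TCP) lies between the finger pads; the fingertips stand arm.tip_reach ahead of it and the grasp point (between the pads) lies 11 mm behind it (arm.tip_reach is the distance from the TCP to the fingertips, in m); z points along the fingers, y is the line along which they close (so a half turn about z gives the same grasp; the last joint's range is limited). The gripper opens to 85 mm and grips with 20 to 120 N. Pads are 22 mm wide; open, the fingers measure 114 mm over their backs; the gripper's body (76 mm by 85 mm) begins 54 mm behind the grasp point. The pads swing forward as they close: fully open they stand 13 mm farther back than shut.
Start: joints at [-0.933, 0.359, 0.012, 0, -1.224, -0.288], TCP at [0.231, -0.634, 0.239] pointing down, gripper open.
Joint ranges: [-3.07, 3.07], [-1.43, 2.12], [-1.02, 1.25], [-3.03, 1.67], [-3.05, -0], [-3.03, 3.03]. Speed limits (rad/s): [2.39, 2.39, 3.01, 3.14, 3.14, 3.14].

INTERFACE

Orientations are given as a unit quaternion [w, x, y, z].
In Python, from rig import arm, imaging gives the robot as it stands. The module is installed in compiled form; this text tells all that it offers. Calls block until the motion is done:
- arm.movep(position, orientation): joint-space move of the TCP to a pose.
- arm.servo_line(position, rot=None, velocity=0.15, until_force=None): straight line of the TCP; rot=None keeps the orientation; velocity is the mean speed in m/s. With until_force (N) it stops when the force on the tool has changed by that much, and returns True; else False.
- arm.goto_joints(angles): joint-space move.
- arm.release() and arm.clamp(grasp_force=None): open the fingers fully, or close them until they stop; grasp_force is the grip in N (None keeps the last).
- arm.hold(seconds).
- arm.solve_ik(position, orientation): joint angles nearest the present ones, or None.
- arm.get_obs(): the state.
- imaging.get_image(name): name is "scene" or "top" or "wrist"; returns the picture (480x640x3 uint8, red, green, blue); there is no depth.
- imaging.camera_params(name): a dict with "fx", "fy", "cx", "cy" (pixels), "distortion" ([k1, k2, p1, p2, k3] as OpenCV has them; the pictures are not rectified), "R" (3x3) and "t" (3): a world point X has camera coordinates R X + t; the wrist camera has in their place "mount" (4x4, takes a point from camera to tool coordinates, whose origin is the TCP and whose axes are the flange's). Camera axes: x right, y down, z forward; pixel columns grow to the right and rows downward; lengths in m; the calibration is good to about 2 mm. A picture is of the moment at which its call begins: read the wrist's pose just before it. camera_params takes no time and is no camera call.
A pose or a line that the arm cannot do raises arm.PlanningError and nothing moves.
- arm.close_job(): hands the job in, once; it reports no verdict.
The state is a dict: "t": time; "joint_positions": joint angles; "dq": joint speeds; "tau": joint torques, N m; "ee_pos": TCP position; "tcp_rot": TCP orientation; "force": force on the tool from outside, world axes, zero at the start; "torque": the same for the moment, N m; "gripper_width": finger opening in m.
Only numpy, scipy, OpenCV 4.12 (cv2) and the standard library are available. Lean on these libraries where they do the work, as an engineer would, in place of code of your own. Each camera call takes 0.05 s, during which the arm holds its last target. There are 200 camera calls.

TASK

The glue on the carton in the blue gluing clamp has set: slide the clamp's jaw open, lift the carton out, and lay it flat on the steel pan of the parcel scale, label upward and near the middle of the pan, ready to be weighed and scanned. Set it down rather than dropping it, without bearing down hard on the delicate pan; leave the jaw open and do not disturb the tape dispenser, tape roll or scanner.

Things in the scene. Friction and masses are not known exactly. Their poses are not given: they have to be found in the camera images.
- clamp: Carton gluing clamp, fixed to the bench. Origin: underside, below the middle of the closed gap that holds the carton; x = the way the jaw slides open, y along the jaws, z up. Base plate x -90 to 200, 130 wide, 15 mm high; the carton stands on it. Fixed blue jaw: x -49 to -19, 90 mm long in y, its top only 55 mm above the bench.
- jaw (a joint): Opening of the sliding blue jaw in m: 0 = closed on the carton, 0.050 = at its end stop. It moves along clamp +x against about 5 N of friction and stays where left, no spring. At 0 its plate covers clamp x 18.5 to 38.5 mm, 90 mm long, top 85 mm above the bench, flush with the carton's top, so the carton cannot be gripped until it is opened.
- jaw_grip (a point): Top centre of the red upright grip on the sliding jaw: a block 18 mm (clamp x) x 44 mm (clamp y), its top 85 mm above the bench, rising 46 mm from a steel slab; 36 mm of free space between it and the back of the jaw plate. At joint 0 it is at clamp x = 83.5 mm, y = 0; it moves with the jaw.
- carton: Rigid glued cardboard carton, 36 (its x) x 120 (y) x 70 mm (z), 0.2 to 0.45 kg, evenly filled. Starts standing on a long edge in the clamp, axes parallel to the clamp's, up to 12 mm off along the jaws; top 85 mm above the bench, so its top 30 mm stand above the fixed jaw. Origin: centre of the underside as it stands.
- carton_mid (a point): Centre of the carton, 35 mm along the carton's z from its origin. The carton's label (white with black bars, 85 x 50 mm) is on its +x face, at first the one towards the sliding jaw; with the label up the carton's x axis points up.
- scale: Parcel scale, fixed to the bench, at the left or the right of the clamp. Origin: underside centre, below the middle of the pan; a black display sticks out at its +x side (x 120 to 165 mm, 28 mm high).
- scale_mid (a point): Point on the scale's axis, 50 mm above the bench: the middle of the top face of the steel weighing pan when its column is fully down. The column is set anew each time, raising the pan by 0 to 30 mm above this point; that height is not reported: see it or feel for it. The pan is 240 x 240 mm, 6 mm thick, flat, level, without rim.
- pan (a joint): How far the weighing pan has sunk on its spring under load, in m (not its height setting): 4000 N/m with a preload of about 2 N, so 0 when empty, 0 to 1 mm under the carton's weight; sinking past 7 mm (about 30 N) overloads the scale.
- dispenser: Black tape dispenser, loose, 170 x 60 mm, 104 mm high, 0.9 kg; origin under its centre, long axis x. It stands on the side opposite to the scale. Leave alone.
- scanner: Yellow and black hand scanner lying on the bench, 150 x 45 x 30 mm, long axis x, origin under its middle. Leave alone.
- taperoll: Brown tape roll lying flat, 90 mm across, 48 mm high, origin under its centre. Leave alone.
Things that resemble listed ones, but are neither listed nor needed, are in the scene too. Leave any green or turquoise look-alike of the carton alone.

How it is judged:
On the way, in this order (a step that is already met when the one before it is completed fails the run):
1. the jaw is slid open by at least 25 mm (value of joint jaw above 0.025 m), for 0.2 s.
2. the carton is lifted in the fingers, clear above the clamp (z of carton_mid in the frame of clamp above 0.11 m and contact force between the fingers and carton above 1 N), for 0.2 s.
3. the carton touches the pan while the fingers still hold it (set down, not dropped) (contact force between carton and scale above 0.3 N and contact force between the fingers and carton above 1 N), for 0.05 s.
At the end, for the whole second after the job is handed in: The carton lies still and flat, resting on the weighing pan with its label up (within 0.1 rad), its centre within 60 mm of the middle of the pan, let go, and the jaw stands open by at least 25 mm (angle between carton's own x axis and vertical below 0.1 rad and horizontal distance between carton_mid and scale_mid below 0.06 m and z of carton_mid in the frame of scale_mid between 0.01 and 0.053 m and contact force between carton and scale above 1 N and linear speed of carton below 0.02 m/s and value of joint jaw above 0.025 m); the robot touches nothing.
It fails at once if the scale is overloaded: the pan sinks more than 7 mm (value of joint pan above 0.007 m).
It fails at once if the dispenser is moved by more than 30 mm (distance of dispenser from where it was at the start of the episode above 0.03 m).
It fails at once if the scanner is moved by more than 30 mm (distance of scanner from where it was at the start of the episode above 0.03 m).
It fails at once if the taperoll is moved by more than 30 mm (distance of taperoll from where it was at the start of the episode above 0.03 m).
It also fails if it takes over 54 s, if anything falls off the work surface, if the arm or the gripper's body presses on something with over 40 N, if the wrist force passes 120 N, or if a joint passes its speed limit or range.

## Working session

There is one attempt and no reset: what is moved stays moved. The work goes in short steps, each a Python script; the robot and the scene stay as the last script left them, time stands still between calls to the robot, and variables do not carry over. Pictures are saved under pics/ and viewed, on a budget of 10 in all, crops included, one or two more only if the job needs it, and the job is handed in when it is done.

```bash
mkdir -p pics; python3 - <<'E'
from rig import arm, imaging
import cv2,numpy as np
for n in("scene","top"):
    im=imaging.get_image(n); cv2.imwrite(f"pics/{n}0.png",im[:,:,::-1])
    print(n,imaging.camera_params(n))
print(imaging.camera_params("wrist")); print(arm.tip_reach,arm.get_obs())
E
```

```text
scene {'fx': 496.6302141889287, 'fy': 496.6302141889287, 'cx': 319.323534204193, 'cy': 248.35816162435424, 'distortion': array([-0.10511202,  0.        ,  0.        ,  0.        ,  0.        ]), 'R': array([[ 0.07198214,  0.99733982, -0.01148302],
       [ 0.77853441, -0.06337909, -0.62439351],
       [-0.62346029,  0.03600525, -0.78102553]]), 't': array([-0.05463947, -0.36089558,  1.6975516 ])}
top {'fx': 547.054829334759, 'fy': 547.054829334759, 'cx': 331.201546678391, 'cy': 237.8250327372967, 'distortion': array([-0.11543026,  0.        ,  0.        ,  0.        ,  0.        ]), 'R': array([[ 7.36233188e-03, -9.99972887e-01,  1.44967471e-04],
       [-9.95904674e-01, -7.34544300e-03, -9.01106253e-02],
       [ 9.01092470e-02,  5.19050548e-04, -9.95931752e-01]]), 't': array([0.00297009, 0.50306356, 1.14682742])}
{'fx': 432.6980547813319, 'fy': 432.6980547813319, 'cx': 322.14866586973415, 'cy': 235.37022338640716, 'distortion': array([-0.07509385,  0.        ,  0.        ,  0.        ,  0.        ]), 'mount': array([[-5.20837776e-05, -9.65032539e-01, -2.62130114e-01,
         6.6028
[... 245 characters left out ...]
    1.00000000e+00]])}
0.008 {'t': 0.1, 'joint_positions': array([-9.32907162e-01,  3.59299936e-01,  1.11966632e-02, -3.14922874e-04,
       -1.22407758e+00, -2.88113264e-01]), 'dq': array([ 0.00038011, -0.00229866,  0.00256113,  0.0019829 ,  0.00044069,
       -0.00050112]), 'tau': array([-1.21963218e-03, -5.84766448e+01,  2.94111961e+01,  6.95470512e+00,
       -3.10242416e-03,  3.38963673e-05]), 'ee_pos': array([ 0.23117449, -0.63376361,  0.23848621]), 'tcp_rot': array([-1.76722381e-04, -1.73944962e-01,  9.84755121e-01,  6.85504685e-04]), 'force': array([-0.62889148,  0.50470947, -0.33373778]), 'torque': array([ 0.05066235, -0.00318821, -0.03603873]), 'gripper_width': 0.08518438803004859}
```

View pics/scene0.png

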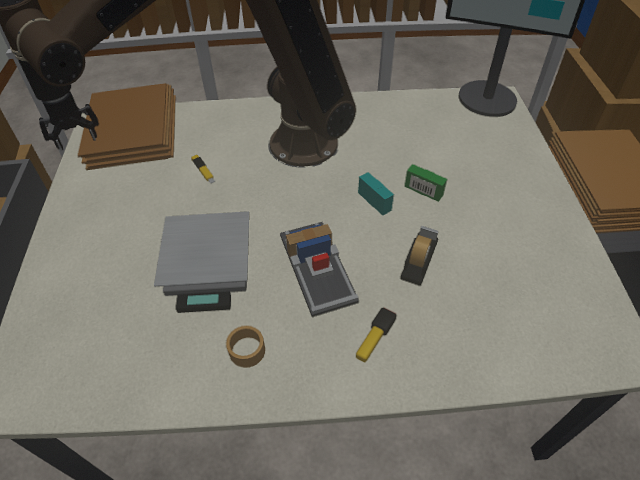

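View pics/top0.png

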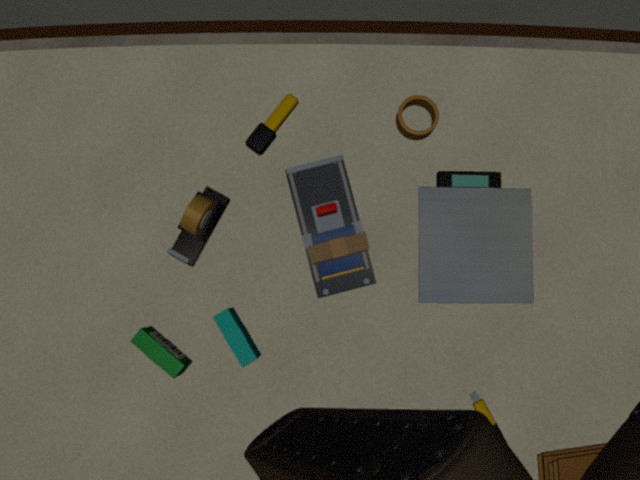

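The carton is the brown one standing in the blue clamp: top view (338,247), scene view (310,237). Things it could be mistaken for:
- green box at top (160,352)
- turquoise box at top (237,337)
- brown sheet stacks at top (575,465)
- tape rolls at top (418,117) and (197,213)

The red grip is at top (327,210). The pan is on the right, with top corners at about (418,188), (531,189), (533,302) and (419,303).

```bash
cat > h.py <<'E'
from rig import arm, imaging
import cv2, numpy as np
from scipy.spatial.transform import Rotation as Ro
def cam(n):
    p=imaging.camera_params(n)
    K=np.array([[p['fx'],0,p['cx']],[0,p['fy'],p['cy']],[0,0,1]]); D=np.array(p['distortion'])
    if 'mount' in p:
        o=arm.get_obs(); w,x,y,z=o['tcp_rot']; T=np.eye(4); T[:3,:3]=Ro.from_quat([x,y,z,w]).as_matrix(); T[:3,3]=o['ee_pos']
        M=T@p['mount']; R=M[:3,:3].T; t=-R@M[:3,3]
    else: R,t=p['R'],p['t']
    return K,D,R,t
def rays(c,px):
    K,D,R,t=c; u=cv2.undistortPoints(np.float64(px).reshape(-1,1,2),K,D).reshape(-1,2)
    return -R.T@t, np.c_[u,np.ones(len(u))]@R
def onplane(c,px,z):
    o,d=rays(c,px); return o+d*((z-o[2])/d[:,2])[:,None]
def tri(ca,pa,cb,pb):
    out=[]
    for a,b in zip(pa,pb):
        (o1,d1),(o2,d2)=rays(ca,[a]),rays(cb,[b]); d1,d2=d1[0],d2[0]
        s=np.linalg.lstsq(np.c_[d1,-d2],o2-o1,rcond=None)[0]; out.append((o1+s[0]*d1+o2+s[1]*d2)/2)
    return np.array(out)
def blob(im,lo,hi,box):  # largest HSV blob inside box x0,y0,x1,y1
    m=cv2.inRange(cv2.cvtColor(im,cv2.COLOR_RGB2HSV),np.array(lo),np.array(hi)); k=np.zeros_like(m); x0,y0,x1,y1=box; k[y0:y1,x0:x1]=m[y0:y1,x0:x1]
    return max(cv2.findContours(k,0,2)[0],key=cv2.contourArea)
def rect(P):  # minAreaRect in world xy (mm): centre, long side, short side, long-axis angle
    b=cv2.boxPoints(cv2.minAreaRect(np.float32(P[:,:2]*1000))); e=b[1]-b[0]; f=b[2]-b[1]
    if np.hypot(*f)>np.hypot(*e): e,f=f,e
    return b.mean(0)/1000,np.hypot(*e),np.hypot(*f),np.arctan2(e[1],e[0])
def quat(yd,tilt=0,flip=False):
    """tool quat: heading h=[cos yd,sin yd]; tilt 0 = down, pi/2 = along h; tool y in the plane of h (closing along h)."""
    h=np.array([np.cos(yd),np.sin(yd),0]); d=np.array([0,0,-1.]); z=np.cos(tilt)*d+np.sin(tilt)*h; y=np.cos(tilt)*h-np.sin(tilt)*d
    if flip: y=-y
    q=Ro.from_matrix(np.c_[np.cross(y,z),y,z]).as_quat(); return np.r_[q[3],q[:3]]
E
python3 - <<'E'
from h import *
T,S=cam("top"),cam("scene")
im=cv2.imread("pics/top0.png")[:,:,::-1].copy()
print("camT",-T[2].T@T[3])
br=blob(im,(8,70,60),(22,255,255),(295,220,380,268)); print("carton",cv2.boundingRect(br),rect(onplane(T,br,.085)))
r=blob(im,(0,150,80),(6,255,255),(300,190,350,225)); print("red",cv2.boundingRect(r),rect(onplane(T,r,.085)))
pa=[(533,302),(419,303),(418,188),(531,188)]; pb=[(167,213),(250,212),(248,286),(157,286)]
P=tri(T,pa,S,pb); print(P.round(3),P.mean(0)); print(onplane(T,pa,P[:,2].mean()).mean(0))
E
```

```text
camT [0.39764173 0.00606997 1.18749278]
carton (309, 232, 60, 32) (array([ 0.47788328, -0.00765231], dtype=float32), np.float32(120.13535), np.float32(38.228745), np.float32(-1.3033484))
red (317, 203, 20, 12) (array([0.5572201 , 0.01765217], dtype=float32), np.float32(40.009262), np.float32(14.933903), np.float32(-1.3160735))
[[ 0.369 -0.404  0.084]
 [ 0.367 -0.172  0.063]
 [ 0.609 -0.175  0.044]
 [ 0.607 -0.408  0.068]] [ 0.48792032 -0.28989572  0.06454496]
[ 0.48703645 -0.29405274  0.06454496]
```

```bash
python3 - <<'E'
from h import *
H=.262
for f in(0,1):
    q=quat(H+np.pi/2,0,f); print(f,arm.solve_ik([.557,.0177,.2],q))
    for z in(.25,.067): print(f,z,arm.solve_ik([.478,-.0077,z],quat(H,0,f)))
    for yd in (-.5,0,.262): 
        for tl in(.73,): print('tilt',f,yd,arm.solve_ik([.487,-.294,.12],quat(yd,tl,f)))
q=min((quat(H+np.pi/2,0,f) for f in(0,1)),key=lambda q:abs(arm.solve_ik([.557,.0177,.2],q)[5]))
arm.movep([.557,.0177,.22],q)
c=cam("wrist"); im=imaging.get_image("wrist"); cv2.imwrite("pics/w1.png",im[:,:,::-1])
r=blob(im,(0,150,60),(6,255,255),(0,0,640,480)); print(cv2.boundingRect(r),rect(onplane(c,r,.085)))
E
```

```text
0 [ 0.38312236  0.19592602 -0.30734201  0.         -1.0675283  -1.69191869]
0 0.25 [ 0.3967226   0.02127106 -0.38912557  0.         -1.1603997   3.00687005]
0 0.067 [ 0.3967226   0.22913182 -0.6343159   0.         -0.7073486   3.00687005]
tilt 0 -0.5 None
tilt 0 0 [-0.58105258  0.14399445 -0.49708513 -0.94624959 -0.46813893 -1.7951317 ]
tilt 0 0.262 [-0.69830526  0.22108733 -0.38945373 -0.94923723 -0.737062   -1.52269994]
1 [ 0.38312236  0.19592602 -0.30734201  0.         -1.0675283   1.44967396]
1 0.25 [ 0.3967226   0.02127106 -0.38912557  0.         -1.1603997  -0.1347226 ]
1 0.067 [ 0.3967226   0.22913182 -0.6343159   0.         -0.7073486  -0.1347226 ]
tilt 1 -0.5 None
tilt 1 0 [-0.58105258  0.14399445 -0.49708513 -0.94624959 -0.46813893  1.34646096]
tilt 1 0.262 [-0.69830526  0.22108733 -0.38945373 -0.94923723 -0.737062    1.61889272]
(291, 197, 66, 36) (array([0.5633125 , 0.01992681], dtype=float32), np.float32(41.699974), np.float32(22.820358), np.float32(-1.3101279))
```

View pics/w1.png

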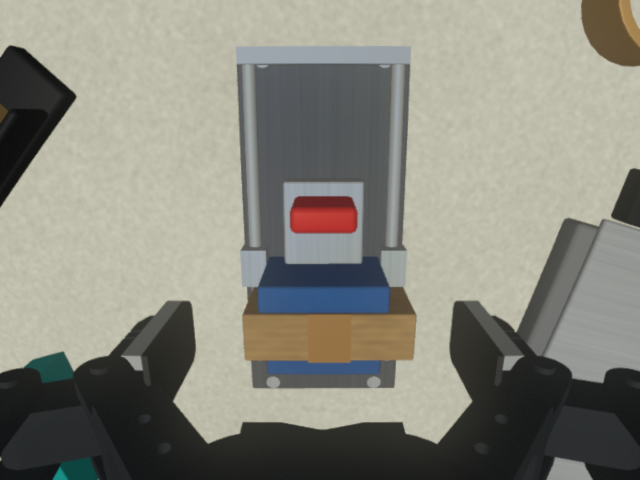

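The wrist view shows the red grip at (324,214), the jaw plate behind it at (323,285), and the brown carton at (328,332) inside the blue clamp. That confirms the choice. Next I grip the block across clamp y and pull it open.

```bash
python3 - <<'E'
from h import *
H=.262; u=np.array([np.cos(H),np.sin(H),0]); g=np.array([.558,.0183,0]); Z=np.array([0,0,1.])
print(arm.servo_line(g+.063*Z,velocity=.1,until_force=8), arm.get_obs()['ee_pos'])
arm.clamp(40); print(arm.get_obs()['gripper_width'],arm.get_obs()['force'])
print(arm.servo_line(g+.063*Z+.046*u,velocity=.06,until_force=40)); o=arm.get_obs(); print(o['ee_pos'],o['force'])
arm.release(); arm.servo_line(g+.046*u+.2*Z,velocity=.25)
f=1; q=quat(H,0,f); p=np.array([.478,-.0077,.22]); arm.movep(p,q)
c=cam("wrist"); im=imaging.get_image("wrist"); cv2.imwrite("pics/w2.png",im[:,:,::-1])
b=blob(im,(8,70,60),(22,255,255),(0,0,640,400)); print(cv2.boundingRect(b),rect(onplane(c,b,.085)),arm.get_obs()['t'])
E
```

```text
False [0.55836776 0.01839479 0.06358366]
0.04319206117860661 [ 2.11172449 -9.12134631  4.20589563]
False
[0.60265635 0.02865344 0.06390213] [-0.01760663 -8.05584919  5.30130503]
(290, 126, 59, 183) (array([ 0.48008844, -0.00726352], dtype=float32), np.float32(119.794266), np.float32(36.898445), np.float32(-1.3183194)) 8.4833
```

View pics/w2.png

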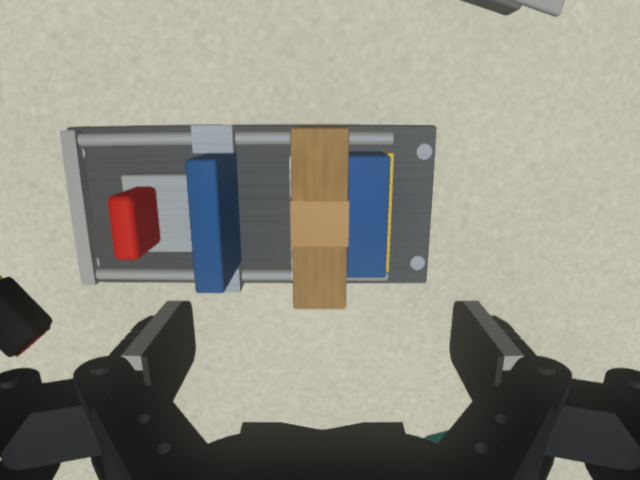

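The jaw is open: the blue plate is at (213,222), the carton stands alone at (320,218), and both finger paths are free. I grip it, lift it, tilt it with the label face upward, and check reach over the pan before going.

```bash
cat >> h.py <<'E'
YD=.25; PAN=np.array([.487,-.294]); hv=np.array([np.cos(YD),np.sin(YD),0]); up=np.array([0,0,1.])
def tcp(t,zh,off=.045):  # TCP for carton hinge edge at height zh, tool tilt t
    Hg=np.r_[PAN,zh]+off*hv
    return Hg+.052*(np.cos(t)*up-np.sin(t)*hv)+.018*(np.cos(t)*hv+np.sin(t)*up)
E
python3 - <<'E'
from h import *
H=.255
for t in(0,.4,.73):
  for z in(.05,.11): print(t,z,tcp(t,z),arm.solve_ik(tcp(t,z),quat(YD,t,1)))
q=quat(H,0,1); p=np.array([.4795,-.0073,.12]); arm.movep(p,q)
p[2]=.067; print(arm.servo_line(p,velocity=.08,until_force=8))
arm.clamp(60); o=arm.get_obs(); print(o['gripper_width'],o['force'],o['ee_pos'])
p[2]=.24; arm.servo_line(p,velocity=.12); arm.hold(.3); o=arm.get_obs(); print(o['gripper_width'],o['force'])
arm.movep(tcp(0,.17),quat(YD,0,1)); arm.movep(tcp(.73,.12),quat(YD,.73,1)); arm.hold(.3)
o=arm.get_obs(); print(o['gripper_width'],o['force'],o['ee_pos'],o['t'])
cv2.imwrite("pics/s3.png",imaging.get_image("scene")[90:330,60:380,::-1].repeat(2,0).repeat(2,1))
E
```

```text
0 0.05 [ 0.54804148 -0.27841355  0.102     ] [-0.15272198  0.37908163 -0.29781778  0.         -0.89389691  0.40272198]
0 0.11 [ 0.54804148 -0.27841355  0.162     ] [-0.15272198  0.31955242 -0.23127483  0.         -1.01996908  0.40272198]
0.4 0.05 [ 0.52704451 -0.28377496  0.1049047 ] [-0.32498619  0.24870105 -0.41081773 -0.38166668 -0.60476893  0.85700872]
0.4 0.11 [ 0.52704451 -0.28377496  0.1649047 ] [-0.31688415  0.17134943 -0.36717592 -0.32422731 -0.71606384  0.77861793]
0.73 0.05 [ 0.50999803 -0.28812764  0.10075272] [-0.66308466  0.26302171 -0.38292538 -0.985669   -0.68551658  1.63033582]
0.73 0.11 [ 0.50999803 -0.28812764  0.16075272] [-0.62203689  0.16377541 -0.36134844 -0.87118736 -0.73063971  1.44995696]
False
0.03494879184724621 [-0.0964862   0.70502599  5.3162265 ] [ 0.48002148 -0.00713843  0.06748443]
0.034972987469968596 [ 0.26597175  1.05183782 -3.25661473]
0.03502210147123622 [ 0.20254762 -0.02450953 -3.52578458] [ 0.5105226  -0.28753546  0.17064175] 14.5333
```

View pics/s3.png

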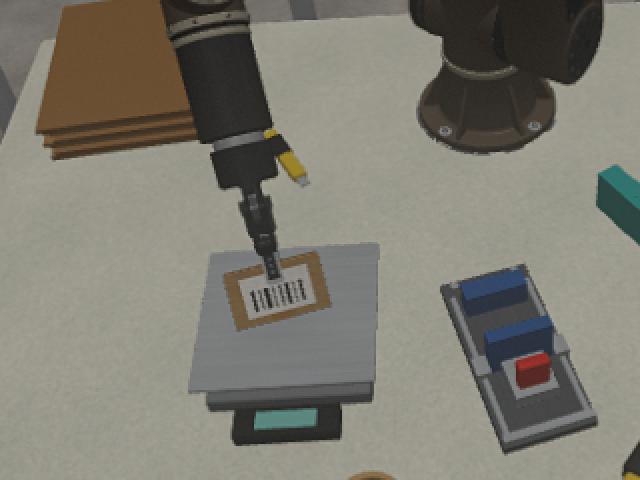

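The carton is held tilted with its label up at crop (278,290), above the pan, and the jaw is open. Next is a guarded lowering onto its lower edge.

```bash
python3 - <<'E'
from h import *
t=.73
print(arm.servo_line(tcp(t,.045),velocity=.025,until_force=2.5)); o=arm.get_obs(); print(o['ee_pos'],o['force'])
zp=o['ee_pos'][2]-tcp(t,0)[2]; print("pan z",zp)
arm.hold(.2); print(arm.get_obs()['force'],arm.get_obs()['t'])
cv2.imwrite("pics/s4.png",imaging.get_image("scene")[150:330,130:370,::-1].repeat(2,0).repeat(2,1))
E
```

```text
True
[ 0.51003684 -0.28820668  0.12099522] [-0.09484563  0.07830952  2.9362589 ]
pan z 0.0702425011218143
[ 2.36455865 -0.69859367  2.24422519] 16.6333
```

Contact with the pan at about z = 0.070, held. I release so the carton settles onto the lower finger, then look.

```bash
python3 - <<'E'
from h import *
arm.release(); arm.hold(.2); o=arm.get_obs(); print(o['force'],o['gripper_width'],o['t'])
cv2.imwrite("pics/s5.png",cv2.resize(imaging.get_image("scene")[170:320,140:340,::-1],None,fx=4,fy=4))
E
```

```text
[-1.16490108  0.72006755 -1.69830111] 0.08546047053231351 17.4333
```

View pics/s5.png

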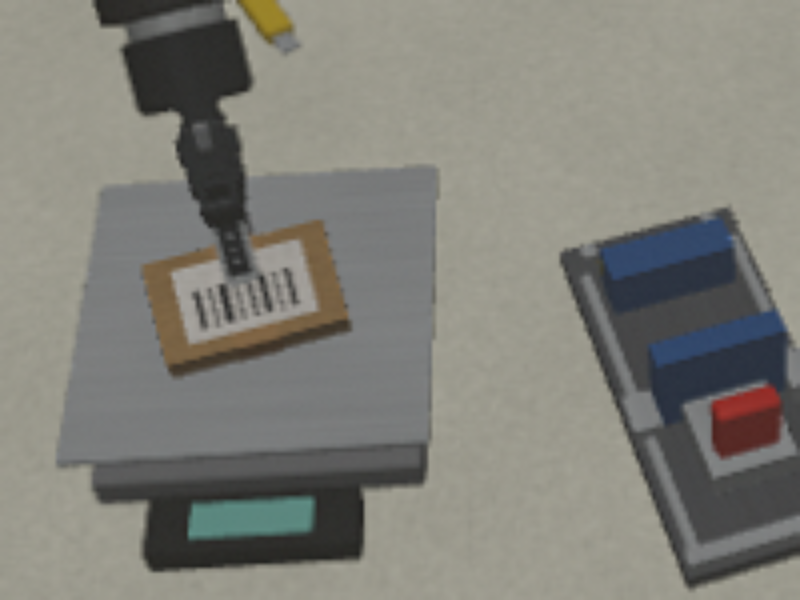

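The label side is up and the carton's rear edge leans on the lower finger; the tool carries about 1.7 N. I lower a little under guard, then pull the finger out quickly so friction doesn't drag the carton along.

```bash
python3 - <<'E'
from h import *
p=arm.get_obs()['ee_pos']
print(arm.servo_line(p-.006*up,velocity=.02,until_force=4)); o=arm.get_obs(); p=o['ee_pos']; print(p,o['force'])
for v in(.5,.35,.2):
    try: arm.servo_line(p-.06*hv,velocity=v); print(v); break
    except arm.PlanningError as e: print(v,e)
o=arm.get_obs(); print(o['force'])
arm.servo_line(o['ee_pos']+.12*up,velocity=.15); arm.hold(.3); print(arm.get_obs()['force'],arm.get_obs()['t'])
im=imaging.get_image("scene"); cv2.imwrite("pics/s6.png",cv2.resize(im[170:320,140:340,::-1],None,fx=4,fy=4))
cv2.imwrite("pics/t6.png",imaging.get_image("top")[:,:,::-1])
E
```

```text
False
[ 0.50890355 -0.28738716  0.11380471] [-0.20366181  0.26614602 -0.82879583]
0.5
[1.21559654 0.45187527 0.88192969]
[0.04223791 0.88071471 0.76749984] 19.4583
```

View pics/s6.png

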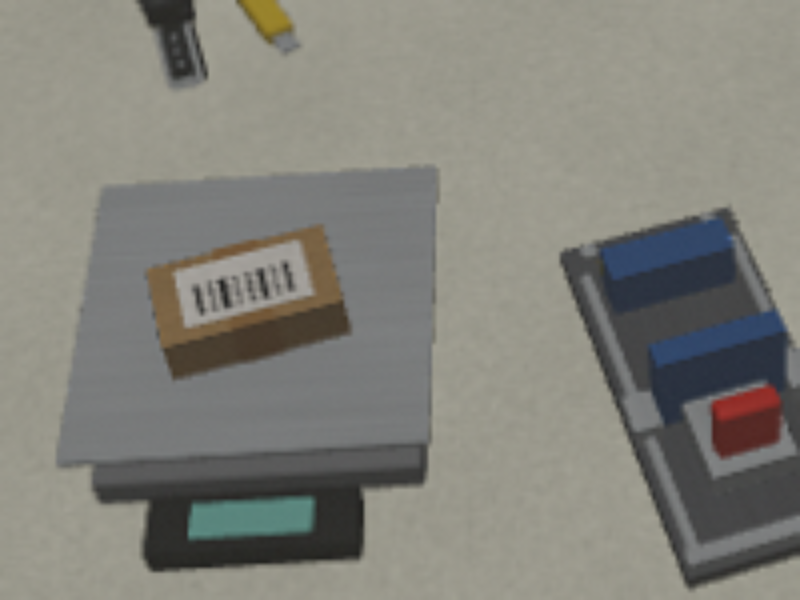

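View pics/t6.png

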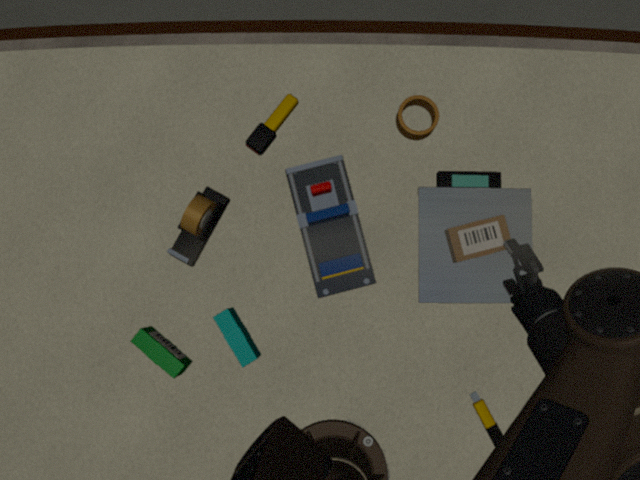

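The carton lies flat with its label up. In the top view its centre is about (479,239) against the pan middle at (475,245), roughly 15 mm off or less. The jaw is open, the fingers are clear, and the other items are where they were.

```bash
python3 - <<'E'
from h import *
T=cam("top"); im=cv2.imread("pics/t6.png")[:,:,::-1].copy()
b=blob(im,(8,70,50),(25,255,255),(430,205,512,270)); print(rect(onplane(T,b,.106)), PAN)
arm.close_job()
E
```

```text
(array([ 0.49685565, -0.2891377 ], dtype=float32), np.float32(124.22799), np.float32(69.87677), np.float32(-1.320415)) [ 0.487 -0.294]
the job is handed in; nothing more can be done
```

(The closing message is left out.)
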